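# Switch the ball sorter to its other chute and feed the ball

### The arm

A 6-joint arm with a two-finger parallel gripper is mounted at the origin on a cart in front of the work surface, level with it; the furniture and walls round the work are solid. World frame = base frame: x ahead of the robot, y to its left, z up, the work surface at z = 0. Lengths are in m, angles in degrees, forces in N, time in s.
With the tool pointing down it reaches from about 0.375 to 0.9 m from the base axis. Payload 3.1 kg.
Tool frame: the origin (TCP) lies at the very end of the fingers, on their centre line; the grasp point (between the pads) lies 19 mm behind it (bot.tcp_to_grasp is the distance from the TCP to the grasp point, in m); z points along the fingers, y is the direction in which the jaws open and shut (so a half turn about z gives the same grasp; the last joint's range is limited). The gripper opens to 87 mm and grips with 3 to 60 N. Pads are 19 mm wide; open, the fingers measure 117 mm over their backs; the gripper's body (75 mm by 190 mm) begins 51 mm behind the grasp point.
Start: joints at [59.215, 30.224, 82.088, -0, 67.689, -10.227], TCP at [0.219, 0.585, 0.223] pointing down, gripper open.
Joint ranges: [-176.69, 176.69], [-43.24, 126.21], [12.49, 139.97], [-82, 262], [0, 151.66], [-163.58, 163.58]. Speed limits (degrees/s): [159.86, 159.86, 180, 180, 180, 180].

### API

Orientations are given as a 3x3 rotation matrix whose columns are the frame's x, y, z axes.
In Python, from rig import telemetry, eyes, order, bot gives the robot as it stands. The module is installed in compiled form; this text tells all that it offers.
- The arm moves only by the tool servo_tool, never from a script. Its argument "targets" is a list of rows, each a list of 2 entries, a list of its own where there are three numbers: the shift along the tool's x, y, z in m, then the turn, a rotation vector about the tool's x, y, z in rad. In form: [[[tx, ty, tz], [wx, wy, wz]], ...]. A call has 1 to 12 rows; each row is the pose to reach, as a shift and turn from the pose commanded when the call began, along the tool's axes at that moment; what a row does not reach only later rows make up. A row lasts 1/8 s, in which the tool goes at most 62.5 mm and 10.7 degrees, less where a joint would pass 70% of its speed; a pose out of reach is approached as far as the arm can. A call with a gripper value outside its range is refused whole. "gripper" is the finger opening in m, from 0 to 0.087, set as the call begins (left out, the last holds). The fingers move at their own pace and stop on an object; the grip force is fixed at half the most. Time passes only in rows, so rows that repeat a pose let the fingers close. It gives the time, the measured TCP pose, the force and the opening at its end, in the units of the state.
- telemetry.read_state(): the state, without advancing time (a new reading comes with each control period).
- eyes.capture(name): name is "scene" or "top" or "wrist"; returns a dict with "pixels" (480x640x3 uint8, blue, green, red), "intrinsics" (3x3 intrinsics, pixels), "extrinsics" (4x4, takes a point from camera to world coordinates); the wrist camera has in their place "T_tool_cam" (4x4, takes a point from camera to tool coordinates, whose origin is the TCP and whose axes are the flange's). Camera axes: x right, y down, z forward; pixel columns grow to the right and rows downward; lengths in m; the calibration is good to about 2 mm. A picture is of the moment at which its call begins: read the wrist's pose just before it. There is no depth.
- order.hand_in(): hands the job in, once; it reports no verdict.
The state is a dict: "time_s": time; "joint_positions": joint angles; "qvel": joint speeds; "tau": joint torques, N m; "position": TCP position; "tcp_rot": TCP orientation; "force": force on the tool from outside, world axes, zero at the start; "moment": the same for the moment, N m; "opening": opening from 0.0 (shut) to 1.0 (fully open).
Only numpy, scipy, OpenCV 4.12 (cv2) and the standard library are available. Lean on these libraries where they do the work, as an engineer would, in place of code of your own. Each camera call takes 0.05 s, during which the arm holds its last target. There are 200 camera calls.

### The job

The ball sorter's seesaw gate is tipped towards one of its two chutes. With the fingertips, rock the gate over its pivot until it lies tipped the other way, then push the white grinding ball forward off its seat on the feed rails so that it rolls down the newly opened chute into the mortar there. Only press and push: do not pick up the ball, and leave the mortars, the pestle, the vial and the stopper where they stand.

Things in the scene. Friction and masses are not known exactly. Their poses are not given: they have to be found in the camera images.
- sorter: Fixed bare-metal bench stand (base plate 225 x 190 mm) with feed rails, gate and two chutes. Origin on the worktop below the gate's middle; x = feeding direction, away from the robot (yaw within 0.3 rad), y left, z up. Chutes: sheet metal, 58 mm wide over their walls, from 78 to 150 mm left and right of the origin, walls up to 101 mm high, each leading down into a mortar.
- rail_end (a point): Gate end of the feed rails: two 6 mm steel rods 20 mm apart (centres), from 137 mm before this point, along the stand's x axis, tops 139 mm above the worktop. A 3 mm dip 92 mm before this point is the ball's seat; from 10 mm past the dip the rails fall 6 mm to this end, so the ball rolls on alone, drops on the gate's middle and rolls off its low end. Nothing stands above the rails.
- gate (a joint): Seesaw gate, a sheet-metal trough 170 mm long (along the stand's y), 44 mm wide, with 10 mm lips along both long sides. Rad: 0 = level, +0.26 = left end down on its stop (feeds the left chute), -0.26 = right end down (feeds the right chute). Top-heavy: it stays where it lies; once pressed past level it falls over by itself. Pressing the raised end down takes less than 1 N.
- pivot (a point): Middle of the gate's pivot axis (along the stand's x), 109 mm above the worktop. Behind the trough (22 to 47 mm from here along the stand's x) the gate carries a 70 mm wide backboard with a round weight, reaching 56 mm above this point.
- gate_left_end (a point): Point on the trough's floor near the gate's left end (on its centre line, 72 mm from the pivot, 13 mm short of the end); the lips beside it stand 10 mm higher. Raised end: 131 mm above the worktop, level: 113 mm, low end: 94 mm.
- gate_right_end (a point): The same point near the gate's right end.
- ball_center (a point): Centre of the loose, smooth white ceramic grinding ball, 30 mm in diameter, about 55 g, at first on its seat on the feed rails with its centre 149 mm above the worktop; a push of less than 0.5 N towards the gate brings it over the dip.
- mortar_left: White porcelain mortar, about 118 mm wide at the rim and 58 mm high, loose on the worktop under the left chute; origin at the centre of its underside.
- mortar_right: The same kind of mortar under the right chute.
- pestle: Loose white porcelain pestle, 105 mm long and 25 mm thick, origin under its middle, lying on the worktop nearer the robot, to the right; a bystander.
- vial: Loose sample vial with a screw cap, 22 mm in diameter, 43 mm high, standing nearer the robot, to the left; origin at the centre of its underside; a bystander.
- stopper: Loose red rubber stopper, 35 mm wide, 27 mm high, origin at the centre of its underside, standing left of the vial; a bystander.

How it is judged (in metres and radians):
On the way, in this order (a step that is already met when the one before it is completed fails the run):
1. the gate has been rocked over and lies tipped the other way, the ball still on its seat (distance of gate_left_end from where it was at the start of the episode above 0.03 m and distance of ball_center from where it was at the start of the episode below 0.008 m and (value of joint gate above 0.22 rad or value of joint gate below -0.22 rad)), for 0.2 s.
2. the ball is on the gate (x of ball_center in the frame of sorter between -0.02 and 0.025 m and y of ball_center in the frame of sorter between -0.1 and 0.1 m).
3. the ball has rolled over the gate to the end of a chute ((y of ball_center in the frame of sorter above 0.12 m or y of ball_center in the frame of sorter below -0.12 m)).
At the end, for the whole second after the job is handed in: The gate lies on the side opposite to where it started (within 0.04 rad of its stop) and the ball lies in the mortar under the chute on that side (centre within 45 mm of the mortar's axis and below 50 mm) (distance of gate_left_end from where it was at the start of the episode above 0.03 m and height (world z) of ball_center below 0.05 m and ((value of joint gate above 0.22 rad and horizontal distance between ball_center and mortar_left below 0.045 m) or (value of joint gate below -0.22 rad and horizontal distance between ball_center and mortar_right below 0.045 m))); the robot touches nothing.
It fails at once if the ball is lifted off its rails (height (world z) of ball_center above 0.168 m).
It fails at once if the ball is taken off the rails sideways instead of rolling onto the gate (x of ball_center in the frame of sorter below -0.03 m and height (world z) of ball_center above 0.1 m and (y of ball_center in the frame of sorter above 0.03 m or y of ball_center in the frame of sorter below -0.03 m)).
It fails at once if a mortar is pushed away (distance of any of mortar_left, mortar_right from where it was at the start of the episode above 0.02 m).
It fails at once if the pestle, vial or stopper is moved (distance of any of pestle, vial, stopper from where it was at the start of the episode above 0.02 m).
It also fails if it takes over 48 s, if anything falls off the work surface, if the arm or the gripper's body presses on something with over 40 N, if the wrist force passes 120 N, or if a joint passes its speed limit or range.

## Working session

There is one attempt and no reset: what is moved stays moved. The work goes in short steps, Python scripts to look and compute and a tool call to move; the robot and the scene stay as the last step left them, time stands still between calls to the robot, and variables do not carry over. Pictures are saved under pics/ and viewed, about 8 in all and at most 12, crops included, and the job is handed in when it is done.

Besides the shell and the picture viewer there is one more tool, called as a command line: name --argument value ..., lists and objects as JSON in quotes. servo_tool: Moves the arm, as the interface text tells. Its arguments: {"type":"object","properties":{"targets":{"type":"array","items":{"type":"array"}},"gripper":{"type":"number"}},"required":["targets"]}

```bash
mkdir -p pics
python3 - <<'E'
from rig import telemetry, eyes, order, bot
import cv2,numpy as np,pickle
s=telemetry.read_state();print(s)
for n in("scene","top"):
    c=eyes.capture(n);cv2.imwrite(f"pics/{n}0.png",c["pixels"]);pickle.dump(c,open(f"{n}0.pkl","wb"))
    print(n,c["intrinsics"],c["extrinsics"])
E
```

```text
{'time_s': 0.0, 'joint_positions': array([ 5.92175842e+01,  3.02788477e+01,  8.21578545e+01, -5.83899275e-04,
        6.76885644e+01, -1.02283514e+01]), 'qvel': array([ 0.04105881, -0.01373425,  0.00411369,  0.02247349, -0.00081637,
        0.02643874]), 'tau': array([ 3.33299913e-04, -4.40041924e+01, -1.76590794e+01,  6.34123106e-02,
        5.82697929e-02, -1.81341043e-04]), 'position': array([0.21903069, 0.58456869, 0.22156476]), 'tcp_rot': array([[-9.36342468e-01,  3.51086242e-01, -1.11080990e-03],
       [ 3.51087795e-01,  9.36340651e-01, -1.88312389e-03],
       [ 3.78957577e-04, -2.15324067e-03, -9.99997610e-01]]), 'force': array([ 0.69699452,  0.33631975, -0.3236125 ]), 'moment': array([-0.00886724,  0.02244247,  0.00774124]), 'opening': 0.9978365791164081}
scene [[513.55450149   0.         324.03539293]
 [  0.         513.55450149 239.2218715 ]
 [  0.           0.           1.        ]] [[ 0.71675069 -0.42992634  0.54902804 -0.12515008]
 [-0.697262   -0.45281279  0.55568542 -0.61320164]
 [ 0.00970312 -0.7811043  -0.62432518  0.84381174]
 [ 0.          0.          0.          1.        ]]
top [[524.93338863   0.         318.13419603]
 [  0.         524.93338863 241.26036824]
 [  0.           0.           1.        ]] [[-0.01529122 -0.99267486  0.11984489  0.34955532]
 [-0.99985424  0.01609095  0.00570807  0.02204109]
 [-0.00759467 -0.11974014 -0.99277622  1.37720598]
 [ 0.          0.          0.          1.        ]]
```

View pics/top0.png

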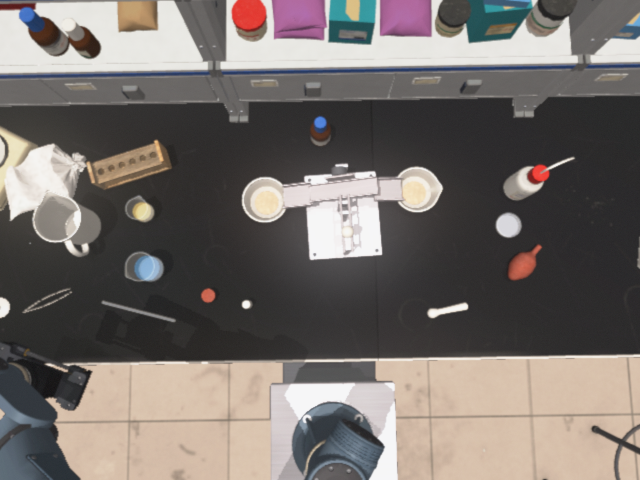

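View pics/scene0.png

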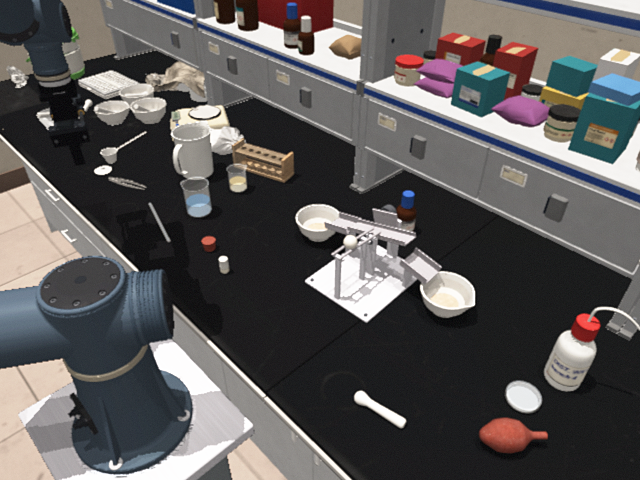

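Run:
```python
import cv2,numpy as np
a=cv2.imread("pics/top0.png")[155:265,235:450];b=cv2.imread("pics/scene0.png")[185:325,285:485]
a=cv2.resize(a,(645,330),interpolation=cv2.INTER_CUBIC)
cv2.imwrite("pics/c_top.png",cv2.resize(a,(782,400)));cv2.imwrite("pics/c_scene.png",cv2.resize(b,(800,560),interpolation=cv2.INTER_CUBIC))
```

```text
(no output)
```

View pics/c_top.png

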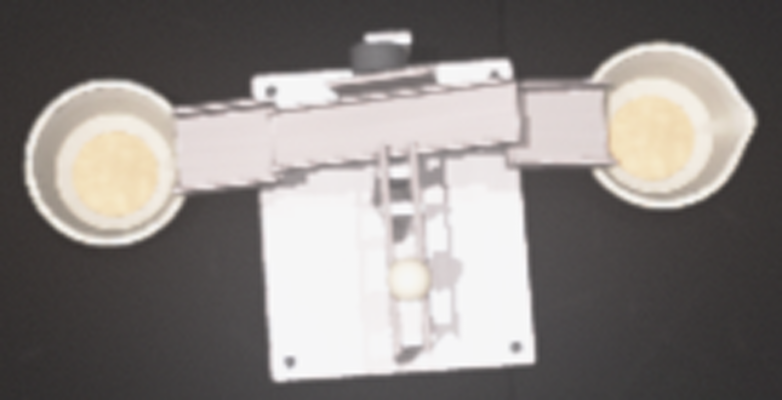

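View pics/c_scene.png

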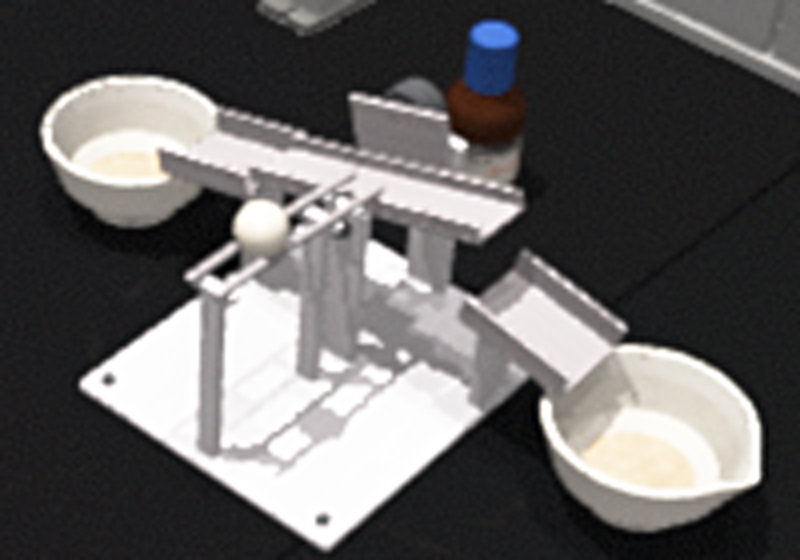

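```bash
cat > h.py <<'E'
import pickle,numpy as np
C={n:pickle.load(open(f"{n}0.pkl","rb")) for n in("scene","top")}
def ray(n,p):
    c=C[n];T=c["extrinsics"];d=T[:3,:3]@np.linalg.solve(c["intrinsics"],[*p,1]);return T[:3,3],d/np.linalg.norm(d)
def plane(n,p,z):
    o,d=ray(n,p);return o+d*(z-o[2])/d[2]
def tri(pt,ps):
    A=0;b=0
    for n,p in(("top",pt),("scene",ps)):
        o,d=ray(n,p);M=np.eye(3)-np.outer(d,d);A=A+M;b=b+M@o
    return np.linalg.solve(A,b)
def proj(n,P):
    c=C[n];q=np.linalg.inv(c["extrinsics"])@[*P,1];u=c["intrinsics"]@q[:3];return u[:2]/u[2]
t=lambda x,y:(235+x/3.637,155+y/3.637)
s=lambda x,y:(285+x/4,185+y/4)
E
python3 - <<'E'
from h import *
np.set_printoptions(precision=4,suppress=True)
print("ball",tri(t(409,279),s(261,226)),plane("top",t(409,279),.149),plane("scene",s(261,226),.149))
k=[plane("top",t(*p),.004) for p in((253,77),(511,60),(273,381),(535,361))]
print("plate",k)
f=(k[0]+k[1]-k[2]-k[3])/2;l=(k[0]+k[2]-k[1]-k[3])/2
print(np.linalg.norm(f),np.linalg.norm(l),np.arctan2(f[1],f[0]),np.arctan2(-l[0],l[1]))
yaw=(np.arctan2(f[1],f[0])+np.arctan2(-l[0],l[1]))/2
b=plane("top",t(409,279),.149)[:2]
for yaw in(yaw,):
    X=np.array([np.cos(yaw),np.sin(yaw)]);Y=np.array([-X[1],X[0]])
    print("yaw",yaw)
    # gate right end corners raised (lip tops)
    for nm,p,q in(("near",(523,148),(483,240)),("far",(516,83),(523,200))):
        P=tri(t(*p),s(*q));d=P[:2]-b;print(nm,P,d@X,d@Y)
    print("rail near ends: ", [((plane("top",t(*p),.137)[:2]-b)@X,(plane("top",t(*p),.137)[:2]-b)@Y) for p in((398,355),(432,348),(385,150),(413,148))])
    print("plate c",[(sum(k)[:2]/4-b)@X,(sum(k)[:2]/4-b)@Y])
E
```

```text
ball [ 0.5194 -0.0406  0.1508] [ 0.5194 -0.0405  0.149 ] [ 0.5214 -0.0394  0.149 ]
plate [array([0.6913, 0.0636, 0.004 ]), array([ 0.7008, -0.1264,  0.004 ]), array([0.4668, 0.0519, 0.004 ]), array([ 0.4782, -0.1374,  0.004 ])]
0.22383862446024835 0.18991598879578003 0.05071071907421878 0.055283783363211894
yaw 0.05299725121871533
near [ 0.6089 -0.12    0.1373] 0.08517177370008254 -0.08420493575723749
far [ 0.6514 -0.1155  0.1397] 0.12784419961763308 -0.08196540184280966
rail near ends:  [(np.float64(-0.047788050237044404), np.float64(0.010207340879420546)), (np.float64(-0.04474153595336783), np.float64(-0.012260152345170484)), (np.float64(0.08855163217668843), np.float64(0.008673434064069785)), (np.float64(0.08860173599443331), np.float64(-0.009881265733716522))]
plate c [np.float64(0.06497449444655104), np.float64(-7.924624649432565e-05)]
```

servo_tool --targets '[[[-0.01, -0.008, -0.003], [0, 0, -0.007]], [[-0.03, -0.025, -0.008], [0, 0, -0.02]], [[-0.06, -0.05, -0.015], [0, 0, -0.04]], [[-0.09, -0.075, -0.02], [0, 0, -0.06]], [[-0.12, -0.1, -0.025], [0, 0, -0.08]], [[-0.155, -0.13, -0.03], [0, 0, -0.1]], [[-0.19, -0.16, -0.03], [0, 0, -0.125]], [[-0.225, -0.187, -0.03], [0, 0, -0.15]], [[-0.255, -0.212, -0.03], [0, 0, -0.17]], [[-0.28, -0.232, -0.03], [0, 0, -0.19]], [[-0.297, -0.247, -0.03], [0, 0, -0.2]], [[-0.306, -0.254, -0.03], [0, 0, -0.206]]]' --gripper 0

```text
time_s: 1.6
position: [0.417, 0.2384, 0.2527]
tcp_rot: [[-0.988, 0.154, -0.0], [0.154, 0.988, -0.0], [0.0, -0.0, -1.0]]
force: [0.1, -0.3, 0.2]
opening: 0.005
```

servo_tool --targets '[[[-0.008, -0.01, 0], [0, 0, -0.007]], [[-0.024, -0.03, 0], [0, 0, -0.02]], [[-0.048, -0.06, 0], [0, 0, -0.04]], [[-0.072, -0.09, 0], [0, 0, -0.06]], [[-0.1, -0.125, 0], [0, 0, -0.085]], [[-0.13, -0.162, 0], [0, 0, -0.11]], [[-0.16, -0.2, 0], [0, 0, -0.135]], [[-0.185, -0.232, 0], [0, 0, -0.155]], [[-0.21, -0.263, 0], [0, 0, -0.175]], [[-0.23, -0.288, 0], [0, 0, -0.195]], [[-0.242, -0.303, 0], [0, 0, -0.204]], [[-0.247, -0.31, 0], [0, 0, -0.208]]]'

```text
time_s: 3.1
position: [0.6138, -0.1044, 0.2523]
tcp_rot: [[-0.998, -0.055, -0.001], [-0.055, 0.998, 0.001], [0.001, 0.001, -1.0]]
force: [-0.7, -0.0, -0.0]
opening: 0.005
```

servo_tool --targets '[[[0, 0, 0.01], [0, 0, 0]], [[0, 0, 0.03], [0, 0, 0]], [[0, 0, 0.055], [0, 0, 0]], [[0, 0, 0.075], [0, 0, 0]], [[0, 0, 0.085], [0, 0, 0]], [[0, 0, 0.09], [0, 0, 0]], [[0, 0, 0.09], [0, 0, 0]]]'

```text
time_s: 3.98
position: [0.6137, -0.1038, 0.1627]
tcp_rot: [[-0.998, -0.056, 0.0], [-0.056, 0.998, -0.0], [-0.0, -0.0, -1.0]]
force: [1.0, 0.2, 0.4]
opening: 0.007
```

Run:
```python
from rig import telemetry, eyes
import cv2
s=telemetry.read_state();print(s["position"],s["tcp_rot"],s["force"])
c=eyes.capture("scene")["pixels"][145:325,265:485]
cv2.imwrite("pics/s1.png",cv2.resize(c,None,fx=3,fy=3,interpolation=cv2.INTER_CUBIC))
```

```text
[ 0.61372666 -0.10377309  0.16269462] [[-9.98454524e-01 -5.55747408e-02  1.06933901e-04]
 [-5.55747422e-02  9.98454530e-01 -1.05286786e-05]
 [-1.06183509e-04 -1.64552307e-05 -9.99999994e-01]] [0.98601315 0.16825582 0.36739187]
```

View pics/s1.png

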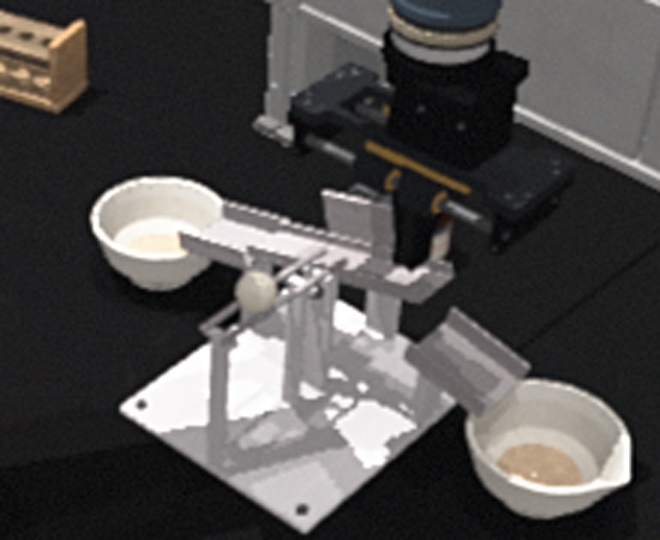

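The fingertips (crop about 425,255) hang just above the raised right end, and the ball (255,290) is still on its seat. I'll press 50 mm down, then look.

servo_tool --targets '[[[0, 0, 0.008], [0, 0, 0]], [[0, 0, 0.015], [0, 0, 0]], [[0, 0, 0.02], [0, 0, 0]], [[0, 0, 0.025], [0, 0, 0]], [[0, 0, 0.03], [0, 0, 0]], [[0, 0, 0.035], [0, 0, 0]], [[0, 0, 0.04], [0, 0, 0]], [[0, 0, 0.045], [0, 0, 0]], [[0, 0, 0.05], [0, 0, 0]], [[0, 0, 0.05], [0, 0, 0]], [[0, 0, 0.05], [0, 0, 0]]]'

```text
time_s: 5.4
position: [0.6138, -0.1041, 0.1126]
tcp_rot: [[-0.998, -0.055, 0.0], [-0.055, 0.998, -0.0], [-0.0, -0.0, -1.0]]
force: [0.3, -0.1, 0.5]
opening: 0.004
```

servo_tool --targets '[[[0, 0, -0.01], [0, 0, 0]], [[0, 0, -0.03], [0, 0, 0]], [[0, 0, -0.06], [0, 0, 0]], [[0, 0, -0.09], [0, 0, 0]], [[0, 0, -0.12], [0, 0, 0]], [[0, 0, -0.135], [0, 0, 0]], [[0, 0, -0.14], [0, 0, 0]]]'

```text
time_s: 6.28
position: [0.614, -0.1042, 0.2538]
tcp_rot: [[-0.998, -0.055, 0.002], [-0.055, 0.998, -0.001], [-0.002, -0.001, -1.0]]
force: [-0.0, 0.2, -0.4]
opening: 0.004
```

Run:
```python
from rig import telemetry, eyes
import cv2
s=telemetry.read_state();print(s["position"],s["force"])
c=eyes.capture("scene")["pixels"][145:325,265:485]
cv2.imwrite("pics/s2.png",cv2.resize(c,None,fx=3,fy=3,interpolation=cv2.INTER_CUBIC))
```

```text
[ 0.61397351 -0.1041835   0.25376344] [-0.01063025  0.19744131 -0.35256453]
```

View pics/s2.png

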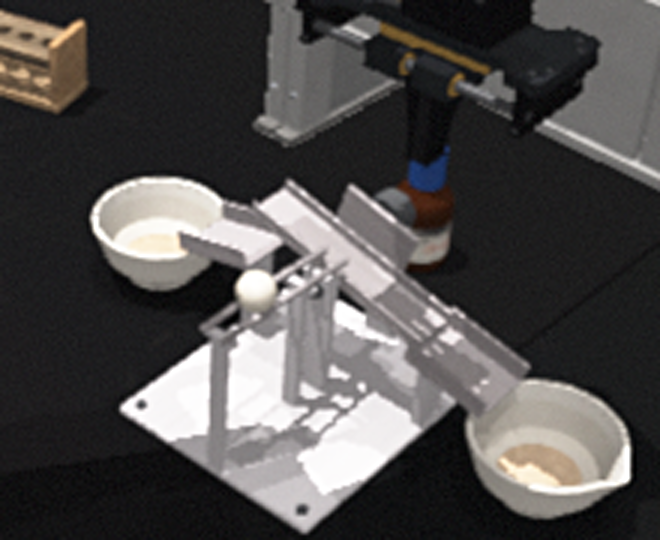

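The gate now lies right end down, and the ball sits at the same pixel (256,290) as before. Next I'll go behind the ball.

servo_tool --targets '[[[0.01, 0.005, 0], [0, 0, 0]], [[0.03, 0.014, 0], [0, 0, 0]], [[0.055, 0.026, 0], [0, 0, 0]], [[0.08, 0.038, 0], [0, 0, 0]], [[0.105, 0.05, 0], [0, 0, 0]], [[0.125, 0.059, 0], [0, 0, 0]], [[0.14, 0.066, 0], [0, 0, 0]], [[0.146, 0.069, 0], [0, 0, 0]], [[0.146, 0.069, 0], [0, 0, 0]]]'

```text
time_s: 7.45
position: [0.4641, -0.0432, 0.2525]
tcp_rot: [[-0.998, -0.055, 0.0], [-0.055, 0.998, -0.0], [-0.0, -0.0, -1.0]]
force: [-0.1, -0.4, -0.3]
opening: 0.005
```

servo_tool --targets '[[[0, 0, 0.01], [0, 0, 0]], [[0, 0, 0.03], [0, 0, 0]], [[0, 0, 0.055], [0, 0, 0]], [[0, 0, 0.08], [0, 0, 0]], [[0, 0, 0.095], [0, 0, 0]], [[0, 0, 0.104], [0, 0, 0]], [[0, 0, 0.107], [0, 0, 0]], [[0, 0, 0.107], [0, 0, 0]]]'

```text
time_s: 8.45
position: [0.4644, -0.0434, 0.1456]
tcp_rot: [[-0.998, -0.055, 0.0], [-0.055, 0.998, -0.0], [-0.0, -0.0, -1.0]]
force: [-0.3, -0.1, 0.3]
opening: 0.005
```

Run:
```python
from rig import telemetry, eyes
import cv2
s=telemetry.read_state();print(s["position"],s["force"])
c=eyes.capture("scene")["pixels"][145:325,265:485]
cv2.imwrite("pics/s3.png",cv2.resize(c,None,fx=3,fy=3,interpolation=cv2.INTER_CUBIC))
```

```text
[ 0.46439663 -0.04335352  0.14558236] [-0.28850273 -0.12107134  0.26257599]
```

View pics/s3.png

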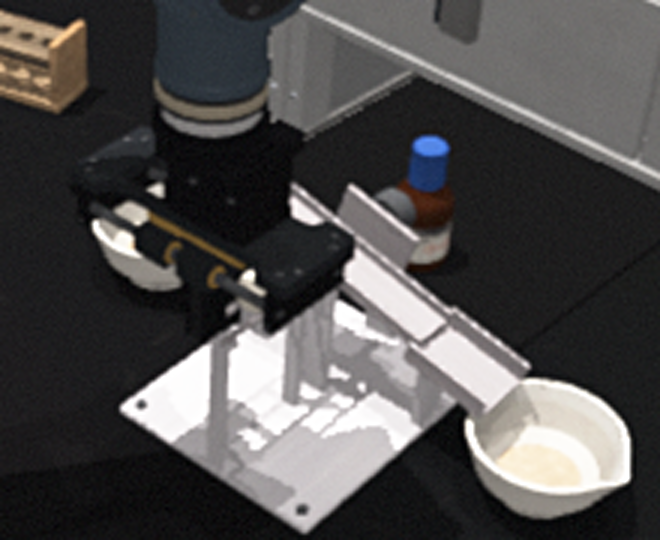

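The fingertips (about 205,320) are behind the ball, which the gripper body hides; the gate is unchanged. Now a slow push forward.

servo_tool --targets '[[[-0.01, 0, 0], [0, 0, 0]], [[-0.02, 0, 0], [0, 0, 0]], [[-0.026, 0, 0], [0, 0, 0]], [[-0.03, 0, 0], [0, 0, 0]], [[-0.034, 0, 0], [0, 0, 0]], [[-0.038, 0, 0], [0, 0, 0]], [[-0.042, 0, 0], [0, 0, 0]], [[-0.045, 0, 0], [0, 0, 0]], [[-0.048, 0, 0], [0, 0, 0]], [[-0.048, 0, 0], [0, 0, 0]], [[-0.048, 0, 0], [0, 0, 0]], [[-0.048, 0, 0], [0, 0, 0]]]'

```text
time_s: 10.0
position: [0.5119, -0.0406, 0.1455]
tcp_rot: [[-0.998, -0.055, -0.0], [-0.055, 0.998, 0.0], [0.0, 0.0, -1.0]]
force: [-0.4, 0.5, -0.2]
opening: 0.004
```

Run:
```python
from rig import telemetry, eyes
import cv2
s=telemetry.read_state();print(s["position"],s["force"])
c=eyes.capture("scene")["pixels"][145:325,265:485]
cv2.imwrite("pics/s4.png",cv2.resize(c,None,fx=3,fy=3,interpolation=cv2.INTER_CUBIC))
```

```text
[ 0.51188841 -0.04055227  0.14554928] [-0.38716142  0.45470974 -0.18462116]
```

View pics/s4.png

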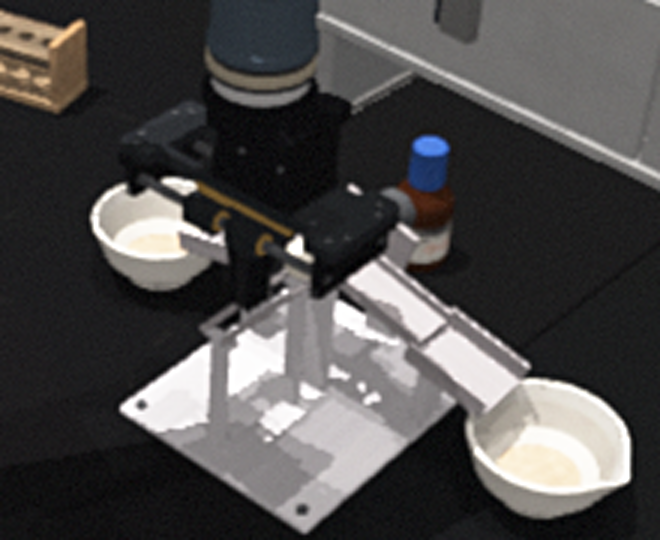

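The ball can't be seen yet (hidden by the gripper body, or still rolling). I'll push 10 mm more, wait, then back off and rise.

servo_tool --targets '[[[-0.003, 0, 0], [0, 0, 0]], [[-0.006, 0, 0], [0, 0, 0]], [[-0.01, 0, 0], [0, 0, 0]], [[-0.01, 0, 0], [0, 0, 0]], [[-0.01, 0, 0], [0, 0, 0]], [[-0.01, 0, 0], [0, 0, 0]], [[-0.01, 0, 0], [0, 0, 0]], [[-0.01, 0, 0], [0, 0, 0]], [[-0.004, 0, 0], [0, 0, 0]], [[0.01, 0, 0], [0, 0, 0]], [[0.02, 0, -0.005], [0, 0, 0]], [[0.025, 0, -0.02], [0, 0, 0]]]'

```text
time_s: 11.55
position: [0.4853, -0.0417, 0.1657]
tcp_rot: [[-0.998, -0.055, -0.002], [-0.055, 0.998, 0.001], [0.002, 0.001, -1.0]]
force: [-0.3, -0.1, 0.7]
opening: 0.005
```

servo_tool --targets '[[[0, 0, -0.02], [0, 0, 0]], [[0, 0, -0.05], [0, 0, 0]], [[0.005, 0, -0.085], [0, 0, 0]], [[0.01, 0, -0.12], [0, 0, 0]], [[0.015, 0, -0.14], [0, 0, 0]], [[0.02, 0, -0.15], [0, 0, 0]], [[0.02, 0, -0.15], [0, 0, 0]], [[0.02, 0, -0.15], [0, 0, 0]]]'

```text
time_s: 12.55
position: [0.4666, -0.0429, 0.3148]
tcp_rot: [[-0.998, -0.055, -0.001], [-0.055, 0.998, 0.001], [0.001, 0.001, -1.0]]
force: [-0.3, 0.3, 0.1]
opening: 0.001
```

Run:
```python
from rig import telemetry, eyes
import cv2,numpy as np
s=telemetry.read_state();print(s["time_s"],s["position"],s["force"])
c=eyes.capture("scene")["pixels"][145:325,265:485]
t=eyes.capture("top")["pixels"][155:265,235:450]
f=lambda i,w:cv2.resize(i,(w,round(w*i.shape[0]/i.shape[1])),interpolation=cv2.INTER_CUBIC)
a,b=f(c,400),f(t,400);h=max(len(a),len(b))
im=np.zeros((h,800,3),np.uint8);im[:len(a),:400]=a;im[:len(b),400:]=b
cv2.imwrite("pics/s5.png",im)
```

```text
12.55 [ 0.46660464 -0.04291436  0.31484902] [-0.33767137  0.33746106  0.05135275]
```

View pics/s5.png

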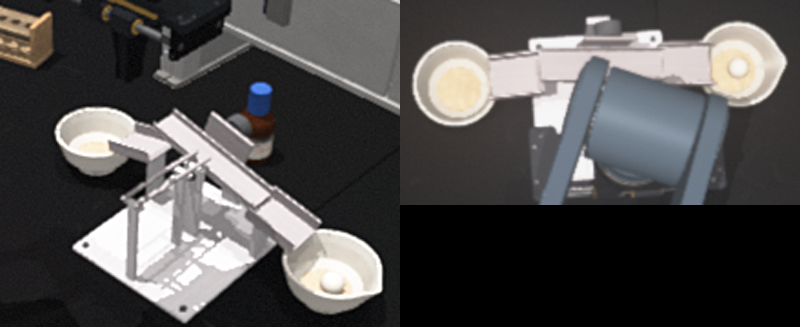

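The ball lies in the right mortar (scene 333,281; top 738,68), and the gate is still right end down. I'll let it settle, then hand in.

servo_tool --targets '[[[0, 0, 0], [0, 0, 0]], [[0, 0, 0], [0, 0, 0]], [[0, 0, 0], [0, 0, 0]], [[0, 0, 0], [0, 0, 0]], [[0, 0, 0], [0, 0, 0]], [[0, 0, 0], [0, 0, 0]], [[0, 0, 0], [0, 0, 0]], [[0, 0, 0], [0, 0, 0]]]'

```text
time_s: 13.65
position: [0.4671, -0.043, 0.3156]
tcp_rot: [[-0.998, -0.055, 0.0], [-0.055, 0.998, 0.0], [-0.0, 0.0, -1.0]]
force: [-0.3, 0.0, 0.4]
opening: 0.006
```

```bash
python3 -c "
from rig import order;print(order.hand_in())"
```

```text
the job is handed in; nothing more can be done
None
```

The job is done and handed in at about 13.7 s. With closed fingertips I pressed the gate's raised right end down until it fell over to the right. I then pushed the ball slowly over its dip, and it rolled down the right chute into the right mortar.

- **Last pictures:** The scene and top views, taken about a second before hand-in, show the gate still right end down and the ball in the right mortar, near its middle. I judged this by eye and did not measure the gate angle or the ball's distance from the mortar's axis.
- **Robot:** It was clear of everything at the end, with the TCP at 0.315 m. The forces reported after each move never exceeded about 1 N.
- **Bystanders:** The mortars look unmoved. The pestle, vial and stopper were not checked again, but the arm passed well above them.
- **Measurements:** All agreed to about 2 mm, and none failed or disagreed.

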